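# Clamp the hub flange in the welding fixture

## Task

A hub flange is waiting in the welding fixture to be clamped. Without picking anything up, push the clamp strap round over the flange until it meets its stop, then push the cam lever fully down so that the clamp bears on the flange and stays locked. Leave everything else on the bench where it is.

Things in the scene. Friction and masses are not known exactly. Their poses are not given: they have to be found in the camera images.
- post (a point): The foot of the clamp's upright post (steel), on the post's vertical axis and on the upper face of the fixture's base plate (dark steel, 170 x 225 mm, 15 mm thick, fixed on the bench). Its axes are the fixture's: z up, +y from the post towards the place where the flange sits; the plate reaches 85 mm to either side in x, from 55 mm behind the post to 170 mm ahead of it in y. The clamp stands up to 102 mm above this point, its raised lever up to 170 mm.
- nest (a point): Centre of the flange's seat between three low pins on the base plate's upper face, 95 mm along +y from post.
- strap (a joint): Swing of the clamp strap (with the lever that rides on it) about the post's vertical axis, rad. 0 = strap over the flange, along the fixture's +y, against its stop; larger = swung away, counter-clockwise seen from above (towards the fixture's -x), up to 1.7. Starts between 0.8 and 1.5. Stiff enough to stay where left; about 1.5 N pushed at its end moves it.
- strap_end (a point): A point inside the strap near its free end, 125 mm from the post's axis, at the middle of its width and thickness. The strap is a flat steel bar, 26 mm wide, 18 mm thick (high), ending 20 mm beyond this point; while the lever is up its underside is 53 mm above the base plate's upper face, 18 mm over the flange's boss, and the bar sinks 8 mm as the lever goes down. A pressing screw with a rubber foot hangs under it, 95 mm from the post.
- lever (a joint): Turn of the cam lever about a level axle across the strap, on the post's axis 89 mm above the base plate's upper face, rad. 0 = raised, its arm pointing 0.96 rad (55 degrees) above level, out along the strap; grows as it is pushed down; 0.96 = fully down, arm level above the strap. Starts between 0 and 0.12. It stays where it is left; some 4 to 8 N on its knob moves it, most near the end as the clamp bites.
- lever_knob (a point): Centre of the black ball (22 mm across) at the end of the cam lever's round steel arm, 85 mm from the lever's axle.
- foot: The rubber foot (24 mm across) of the strap's pressing screw, sprung. It hangs 6 mm above the flange's boss when the strap is over it and the lever up, and presses on it with about 10 N when the lever is fully down. Origin: centre of its underside.
- flange: The hub flange to be clamped, loose in the seat: plain steel disc 110 mm across and 10 mm thick with a raised boss 62 to 72 mm across, 35 mm high in all, 0.55 kg. Origin: centre of its underside.
- spare_flange: Another flange like it, on the bench behind the post. To be left alone. Origin: centre of its underside.
- spacer: Steel spacer bush, 28 mm across, 30 mm high, standing on the base plate. To be left alone. Origin: centre of its underside.
- brush: Wire brush with a flat wooden back, 190 x 30 mm, 30 mm high, on the bench beside the fixture's far side. To be left alone.
- can: Bare metal can, 52 mm across, 120 mm high, upright on the bench. To be left alone. Origin: centre of its underside.
- square: Grey magnetic welding square, 75 x 18 mm, 80 mm high. To be left alone. Origin: under its middle.
- cup: Open steel cup, 72 mm across, 85 mm high. To be left alone. Origin: centre of its underside.
- hammer: Hammer, 240 mm long, lying on the bench. To be left alone.
Things that resemble listed ones, but are neither listed nor needed, are in the scene too. Leave any brown look-alike of the flange alone.

How it is judged:
On the way, in this order (a step that is already met when the one before it is completed fails the run):
1. the strap has been pushed over the flange to its stop, the lever still up (value of joint strap below 0.06 rad and value of joint lever below 0.6 rad), for 0.2 s.
2. the cam lever has been pushed fully down (value of joint lever above 0.86 rad and value of joint strap below 0.08 rad), for 0.2 s.
At the end, for the whole second after the job is handed in: The strap is over the flange within 0.08 rad of its stop, the cam lever is down within 0.1 rad of its end, the foot presses on the flange with more than 3.5 N, and the flange lies flat at rest within 6 mm of the centre of its seat (all of step 2 and contact force between foot and flange above 3.5 N and horizontal distance between flange and nest below 0.006 m and angle between flange's own z axis and vertical below 0.05 rad and linear speed of flange below 0.02 m/s); the robot touches nothing.
It fails at once if the lever pushed down before the strap is over the flange (value of joint lever above 0.6 rad and value of joint strap above 0.15 rad).
It fails at once if the flange lifted or knocked out of its seat (distance of flange from where it was at the start of the episode above 0.012 m).
It fails at once if something else on the bench moved by more than 25 mm or picked up (distance of any of spare_flange, spacer, brush, can, square, cup, hammer from where it was at the start of the episode above 0.025 m).
It also fails if it takes over 56 s, if anything falls off the work surface, if the arm or the gripper's body presses on something with over 40 N, if the wrist force passes 120 N, or if a joint passes its speed limit or range.

## Robot

A 6-joint arm with a two-finger parallel gripper is mounted at the origin on the work surface. World frame = base frame: x ahead of the robot, y to its left, z up, the work surface at z = 0. Lengths are in m, angles in rad, forces in N, time in s.
With the tool pointing down it reaches from about 0.3 to 0.75 m from the base axis. Payload 8.5 kg.
Tool frame: the origin (TCP) lies at the very end of the fingers, on their centre line; the grasp point (between the pads) lies 19 mm behind it (manip.grip_point_offset is the distance from the TCP to the grasp point, in m); z points along the fingers, x is the direction in which the jaws open and shut, and the axes are right-handed (so a half turn about z gives the same grasp; the last joint's range is limited). The gripper opens to 88 mm and grips with 3 to 60 N. Pads are 18 mm wide; open, the fingers measure 123 mm over their backs; the gripper's body (75 mm by 187 mm) begins 45 mm behind the grasp point.
Start: joints at [1.055, 0.381, 1.297, -0, 1.464, -0.215], TCP at [0.163, 0.525, 0.239] pointing down, gripper open.
Joint ranges: [-3.11, 3.11], [-0.89, 2.33], [0.22, 2.48], [-1.42, 4.56], [0.17, 2.85], [-2.88, 2.88]. Speed limits (rad/s): [2.39, 2.39, 3.14, 3.14, 3.14, 3.14].

## Interface

Orientations are given as a unit quaternion [w, x, y, z].
In Python, from plant import manip gives the robot as it stands.
- The arm moves only by the shell command python3 -m inch 'ROWS' [OPENING] [FORCE]. ROWS is JSON, a list of rows, each an object of numbers: "dx", "dy", "dz": the shift along the tool's x, y, z scaled (see below); "yaw": the turn about the tool's z scaled (see below). A call has 1 to 12 rows; each row shifts and turns the pose as measured when the row begins, along the tool's axes as they then stand; what a row does not reach is not made up. The controller multiplies each number of a shift by 80 mm and each number of a turn by 45 degrees. A row lasts 1/10 s, in which the tool goes at most 50 mm and 8.59 degrees, less where a joint would pass 70% of its speed; a pose out of reach is approached as far as the arm can. A call with a number of a shift or a turn outside -1 to 1 is refused whole. A call with a gripper value outside its range is refused whole. OPENING is the opening in per cent of the stroke, from 0 (shut) to 100 (fully open), set as the call begins (- or left out, the last holds). The fingers move at their own pace and stop on an object; FORCE is the grip in N (left out, the last holds). Time passes only in rows, so rows that do not move let the fingers close. It gives the time, the measured TCP pose, the force and the opening at its end, in the units of the state.
- manip.state(): the state, without advancing time (a new reading comes with each control period).
- manip.get_image(name): name is "scene" or "top" or "wrist"; returns a dict with "pixels" (400x640x3 uint8, red, green, blue), "vfov" (degrees; the focal length in pixels is half the picture's height over the tangent of half this angle, whatever the lens; pixels are square), "cx", "cy" (the principal point, pixels), "T" (4x4, takes a point from camera to world coordinates); the wrist camera has in their place "tool_from_camera" (4x4, takes a point from camera to tool coordinates, whose origin is the TCP and whose axes are the tool frame's). Camera axes: x right, y up, looking along -z (the intrinsics and any distortion apply to the point x, -y, -z); pixel columns grow to the right and rows downward; lengths in m; the calibration is good to about 2 mm. The wrist camera is an equidistant fisheye: a pixel r from the principal point sees the ray r / f radians off the axis. A picture is of the moment at which its call begins: read the wrist's pose just before it. There is no depth.
- manip.hand_in(): hands the job in, once; it reports no verdict.
Trained networks look in a picture, given as the dict that the camera call returned (one of the last four; its "shot" number tells which), for a name from the list of things; names that differ only in an ending like _2 or _b are one class to them, and where a whole thing is asked for, a point or a joint stands for the part that bears it (a point fixed in the world has none). Each returns a list of dicts, best first, with "confidence" (0 to 1); they miss things now and then, are a little off and sometimes report something else, mostly with a low value. They report only what shows in the picture. A call takes as long as a camera call. They do not tell look-alikes from the thing itself.
- manip.look_for(query, picture): "uv" ([column, row] in pixels, amid what is visible of it).
- manip.trace(query, picture): "mask" (400x640 bool, what is visible of it) and "uv" ([column, row] in pixels, amid what is visible of it).
The state is a dict: "t": time; "joint_pos": joint angles; "joint_velocities": joint speeds; "effort": joint torques, N m; "position": TCP position; "ee_rot": TCP orientation; "ft_force": force on the tool from outside, world axes, zero at the start; "wrist_torque": the same for the moment, N m; "grip_width": opening from 0.0 (shut) to 1.0 (fully open).
Only numpy, scipy, OpenCV 4.12 (cv2) and the standard library are available. Lean on these libraries where they do the work, as an engineer would, in place of code of your own. Each camera call takes 0.05 s, during which the arm holds its last target.

## Working session

There is one attempt and no reset: what is moved stays moved. The work goes in short steps, Python scripts to look and compute and a shell command to move; the robot and the scene stay as the last step left them, time stands still between calls to the robot, and variables do not carry over. Pictures are saved under pics/ and viewed, and the job is handed in when it is done.

```bash
mkdir -p pics; ls; python3 - <<'E'
from plant import manip
import cv2, pickle
s=manip.state(); print(s)
for n in ["scene","top"]:
    im=manip.get_image(n); cv2.imwrite(f"pics/{n}0.png",im["pixels"][...,::-1]); pickle.dump(im,open(f"{n}0.pkl","wb"))
    print(n,im["vfov"],im["cx"],im["cy"],im["T"],[k for k in im])
    for q in ["post","strap_end","lever_knob","flange","spacer","foot","strap","lever"]:
        try: print(q,[(d["uv"],round(d["confidence"],2)) for d in manip.look_for(q,im)][:3])
        except Exception as e: print(q,e)
E
```

```text
pics
{'t': 0.0, 'joint_pos': array([ 1.05469197e+00,  3.81210539e-01,  1.29821047e+00, -1.79030489e-05,
        1.46354643e+00, -2.15271014e-01]), 'joint_velocities': array([ 0.00141643, -0.00051714,  0.00083132,  0.00040863, -0.00010673,
       -0.00080646]), 'effort': array([ 1.41091692e-03, -4.37921369e+01, -2.24562585e+01,  7.14080734e-02,
        3.51756800e-02, -1.58101384e-04]), 'position': array([0.16283898, 0.52507951, 0.2381469 ]), 'ee_rot': array([ 2.88237056e-04,  8.05081914e-01,  5.93163248e-01, -6.24105779e-04]), 'ft_force': array([ 0.31434847,  0.21659975, -0.2753632 ]), 'wrist_torque': array([-0.004622  ,  0.00065311, -0.02044392]), 'grip_width': 1.0010039825956152}
scene 54.36843726469138 324.166593722233 197.60827029720772 [[ 0.00817703 -0.7734929   0.63375222  1.42723984]
 [ 0.99995772  0.00899089 -0.00192866 -0.00540035]
 [-0.00420619  0.63374119  0.77353372  1.20262585]
 [ 0.          0.          0.          1.        ]] ['pixels', 'vfov', 'cx', 'cy', 'T', 'shot']
post [([333.9, 220.2], 0.92), ([351.4, 223.9], 0.74), ([325.3, 208.5], 0.52)]
strap_end [([334.2, 19
[... 196 characters left out ...]
5)]
lever []
top 43.27449655009604 321.43426272601477 196.90202399295026 [[ 0.02144662  0.99710246 -0.07298441  0.43227052]
 [-0.99963488  0.02018636 -0.01796165  0.01013285]
 [-0.01643632  0.07334298  0.99717133  1.63376638]
 [ 0.          0.          0.          1.        ]] ['pixels', 'vfov', 'cx', 'cy', 'T', 'shot']
post [([321.7, 188.4], 0.88)]
strap_end [([231.0, 198.7], 0.73), ([322.5, 212.4], 0.58), ([321.1, 189.8], 0.47)]
lever_knob [([330.1, 197.1], 0.57)]
flange [([302.2, 184.4], 0.94), ([247.9, 164.1], 0.78), ([358.0, 255.6], 0.58)]
spacer [([341.6, 167.1], 0.62)]
foot []
strap [([328.3, 205.5], 0.59), ([300.4, 185.5], 0.45), ([318.2, 146.7], 0.19)]
lever [([327.3, 199.9], 0.57)]
```

```bash
python3 - <<'E'
import cv2
a=cv2.imread("pics/scene0.png");cv2.imwrite("pics/s0c.png",cv2.resize(a[130:310,180:460],None,fx=2.8,fy=2.8,interpolation=cv2.INTER_CUBIC))
a=cv2.imread("pics/top0.png");cv2.imwrite("pics/t0c.png",cv2.resize(a[100:300,200:440],None,fx=3,fy=3,interpolation=cv2.INTER_CUBIC))
E
```

```text
(no output)
```

View pics/s0c.png

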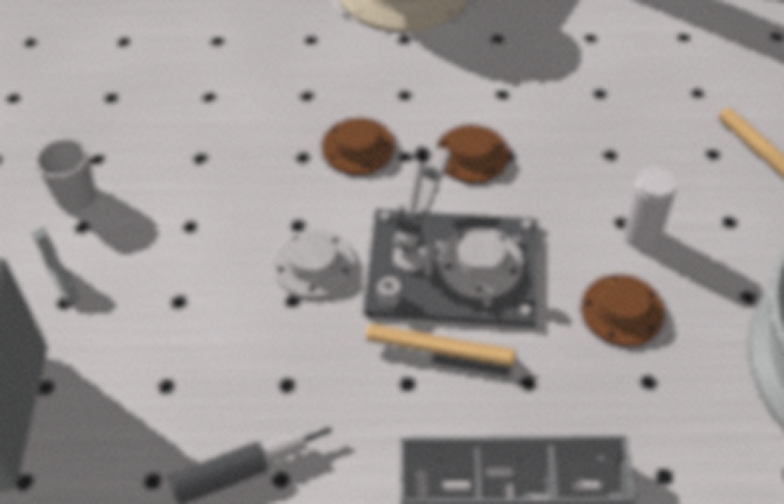

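View pics/t0c.png

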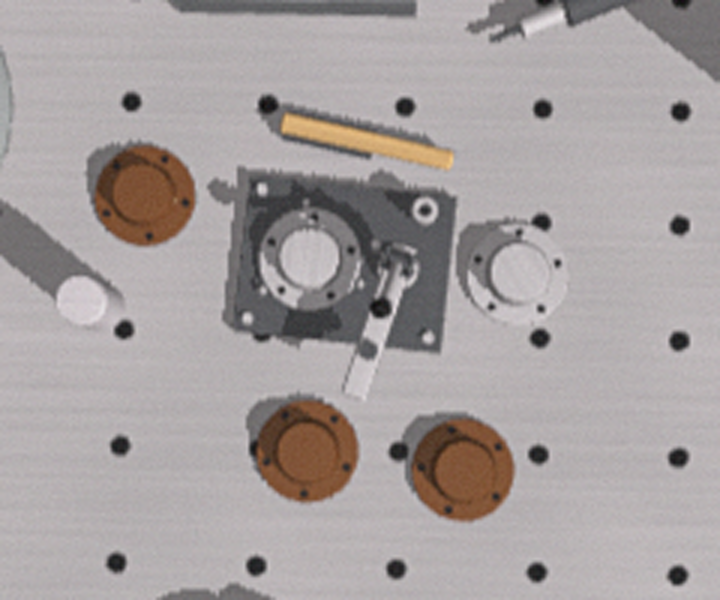

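View pics/scene0.png

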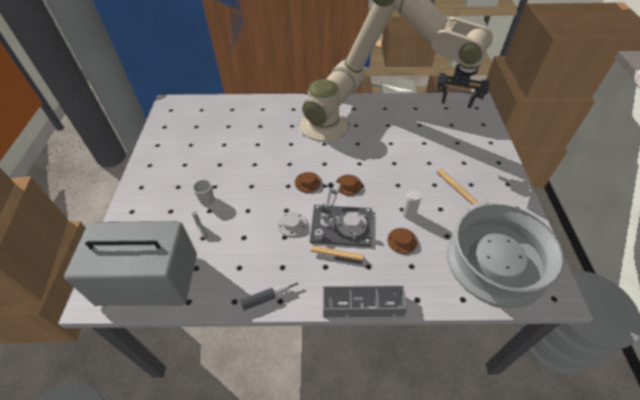

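```bash
cat > h.py <<'E'
import numpy as np, pickle
def ray(im,uv):
    h=400; f=h/2/np.tan(np.radians(im["vfov"])/2)
    d=np.array([(uv[0]-im["cx"])/f,-(uv[1]-im["cy"])/f,-1.])
    T=np.array(im["T"]); return T[:3,3],T[:3,:3]@d
def onz(im,uv,z):
    o,d=ray(im,uv); return o+d*(z-o[2])/d[2]
def proj(im,p):
    T=np.array(im["T"]); c=T[:3,:3].T@(np.array(p)-T[:3,3]); f=200/np.tan(np.radians(im["vfov"])/2)
    return np.array([im["cx"]+f*c[0]/-c[2], im["cy"]-f*c[1]/-c[2]])
E
python3 - <<'E'
from h import *
im=pickle.load(open("top0.pkl","rb")); sc=pickle.load(open("scene0.pkl","rb"))
c=[(238,168),(456,195),(440,352),(226,325)]
P=np.array([onz(im,(200+u/3,100+v/3),.015)[:2] for u,v in c]); print(P)
F=np.array([(85,170),(85,-55),(-85,-55),(-85,170)])/1e3
a=P-P.mean(0);b=F-F.mean(0)
th=np.arctan2((b[:,0]*a[:,1]-b[:,1]*a[:,0]).sum(),(a*b).sum()); R=np.array([[np.cos(th),-np.sin(th)],[np.sin(th),np.cos(th)]])
post=P.mean(0)-R@F.mean(0); print("th",th,"post",post,"nest",post+R@[0,.095]); print((a-b@R.T)*1e3)
print("boss top",onz(im,(200+310/3,100+258/3),.05))
e=onz(im,(200+356/3,100+395/3),.077)[:2]  # strap end top
e=(e-post)@R; print("end",e,np.hypot(*e),"angle",np.arctan2(-e[0],e[1]))
k=onz(im,(200+381/3,100+308/3),.015+.089+.07)[:2]
k=(k-post)@R; print("knob",k,np.hypot(*k),np.arctan2(-k[0],k[1]))
# scene check
for f in F: print(proj(sc,[*(post+R@f),.015]), (proj(sc,[*(post+R@f),.015])-[180,130])*2.8)
s=sc; 
E
```

```text
[[ 0.68098305  0.1786931 ]
 [ 0.65609861 -0.0572605 ]
 [ 0.48669212 -0.04304742]
 [ 0.51085479  0.18689992]]
th -0.09108597517377094 post [0.57842694 0.00905964] nest [0.58706815 0.10366582]
[[ 2.44526513  8.06979899]
 [-1.97316133 -3.8165354 ]
 [-2.0843761  -5.06666275]
 [ 1.61227231  0.81339916]]
boss top [0.58153503 0.09654233 0.05      ]
end [-0.14240009  0.022478  ] 0.1441632606594773 angle 1.4142370744401884
knob [-0.05650634  0.00574922] 0.05679806014603417 1.4694005952440792
[373.04047829 245.66045725] [540.51333922 323.8492803 ]
[310.50238472 241.40549102] [365.40667723 311.93537485]
[315.09404106 204.56772333] [378.26331496 208.78962532]
[373.19850448 208.21067239] [540.95581255 218.98988269]
```

```bash
python3 - <<'E'
import cv2
a=cv2.imread("pics/top0.png");cv2.imwrite("pics/t0d.png",cv2.resize(a[150:240,268:358],None,fx=6.5,fy=6.5,interpolation=cv2.INTER_CUBIC))
E
```

```text
(no output)
```

View pics/t0d.png

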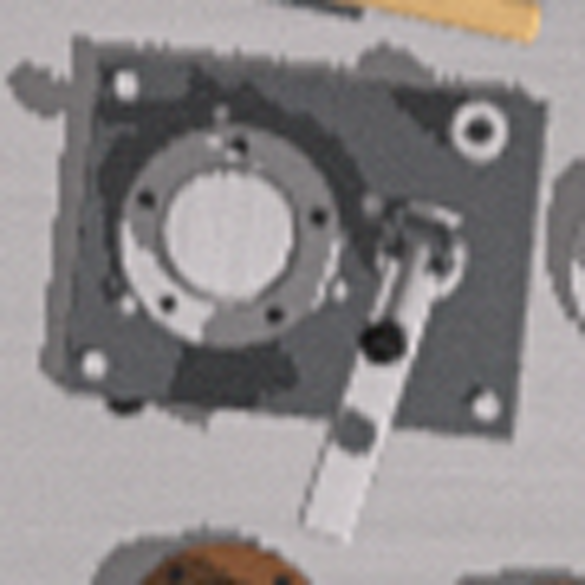

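```bash
python3 - <<'E'
from h import *
im=pickle.load(open("top0.pkl","rb")); sc=pickle.load(open("scene0.pkl","rb"))
px=lambda u,v:(268+u/6.5-.4,150+v/6.5-.4)
c=[(97,42),(546,100),(512,438),(70,388)]
P=np.array([onz(im,px(*q),.015)[:2] for q in c])
F=np.array([(85,170),(85,-55),(-85,-55),(-85,170)])/1e3
a=P-P.mean(0);b=F-F.mean(0)
th=np.arctan2((b[:,0]*a[:,1]-b[:,1]*a[:,0]).sum(),(a*b).sum()); R=np.array([[np.cos(th),-np.sin(th)],[np.sin(th),np.cos(th)]])
post=P.mean(0)-R@F.mean(0); print("th",th,"post",post,"nest",post+R@[0,.095]); print((a-b@R.T)*1e3)
print("boss top",onz(im,px(229,235),.05))
for t in [(329,520)]:
  e=onz(im,px(*t),.086)[:2]; print("end",e)
  e=(e-post)@R; print("end",e,np.hypot(*e),"angle",np.arctan2(-e[0],e[1]))
k=onz(im,px(383,342),.015+.089+.07)[:2];print(k)
k=(k-post)@R; print("knob",k,np.hypot(*k),np.arctan2(-k[0],k[1]))
print("post top",onz(im,px(428,235),.11))
print("can",onz(im,(200+82/3,100+300/3),.12))
E
```

```text
th -0.08832190397784741 post [0.57814304 0.00455259] nest [0.58652272 0.0991823 ]
[[ 3.17060519  1.93622965]
 [-1.83643227  1.76227468]
 [-0.83265992  0.66112656]
 [-0.50151301 -4.3596309 ]]
boss top [0.58228374 0.09814867 0.05      ]
end [0.44491161 0.04571999]
end [-0.13634338  0.02925497] 0.1394466585421501 angle 1.359432791952495
[0.52396076 0.02133501]
knob [-0.05545142  0.01193774] 0.0567218598474804 1.3587498236572817
post top [0.57844842 0.00185919 0.11      ]
can [0.52793911 0.32125513 0.12      ]
```

```bash
python3 -m inch '[{"dx":-0.44,"dy":0.44},{"dx":-0.44,"dy":0.44},{"dx":-0.44,"dy":0.44},{"dx":-0.44,"dy":0.44},{"dx":-0.44,"dy":0.44},{"dx":-0.44,"dy":0.44},{"dx":-0.44,"dy":0.44},{"dx":-0.44,"dy":0.44},{"dx":-0.44,"dy":0.44},{"dx":-0.44,"dy":0.44},{"dx":0},{"dx":0}]' 0 20
```

```text
validation failed for argument at $[0]...
```

```bash
python3 -m inch '[{"dx":-0.44,"dy":0.44,"dz":0,"yaw":0},{"dx":-0.44,"dy":0.44,"dz":0,"yaw":0},{"dx":-0.44,"dy":0.44,"dz":0,"yaw":0},{"dx":-0.44,"dy":0.44,"dz":0,"yaw":0},{"dx":-0.44,"dy":0.44,"dz":0,"yaw":0},{"dx":-0.44,"dy":0.44,"dz":0,"yaw":0},{"dx":-0.44,"dy":0.44,"dz":0,"yaw":0},{"dx":-0.44,"dy":0.44,"dz":0,"yaw":0},{"dx":-0.44,"dy":0.44,"dz":0,"yaw":0},{"dx":0,"dy":0,"dz":0,"yaw":0}]' 0 20
```

```text
t: 1.9
position: [0.3748, 0.1234, 0.2388]
ee_rot: [0.001, 0.804, 0.595, 0.003]
ft_force: [0.4, 1.5, 0.3]
grip_width: 0.116
```

```bash
python3 -m inch '[{"dx":-0.44,"dy":0.44,"dz":0,"yaw":0},{"dx":-0.44,"dy":0.44,"dz":0,"yaw":0},{"dx":-0.42,"dy":0.41,"dz":0,"yaw":0},{"dx":0,"dy":0,"dz":0.4,"yaw":0},{"dx":0,"dy":0,"dz":0.2,"yaw":0},{"dx":0,"dy":0,"dz":0,"yaw":0}]'; python3 - <<'E'
from plant import manip
import cv2,pickle
s=manip.state(); print(s["position"],s["ee_rot"])
im=manip.get_image("wrist"); im["s"]=s
pickle.dump(im,open("w1.pkl","wb")); cv2.imwrite("pics/w1.png",im["pixels"][...,::-1]); print(im["vfov"],im["cx"],im["cy"],im["tool_from_camera"])
im=manip.get_image("top");pickle.dump(im,open("t1.pkl","wb"));cv2.imwrite("pics/t1.png",cv2.resize(im["pixels"][120:260,240:400,::-1],None,fx=4,fy=4,interpolation=cv2.INTER_CUBIC))
E
```

```text
t: 2.5
position: [0.444, -0.0064, 0.1905]
ee_rot: [0.002, 0.804, 0.594, 0.004]
ft_force: [-0.8, -0.2, 0.1]
grip_width: 0.008
[ 0.44400534 -0.00644634  0.19054299] [0.00217175 0.80414482 0.59441338 0.00437353]
65.70646984690485 317.5118576736527 198.03323725852434 [[ 9.99999070e-01  1.26311179e-03  5.15206420e-04  3.90101040e-04]
 [ 1.35782914e-03 -9.57948359e-01 -2.86937447e-01 -7.30378348e-02]
 [ 1.31107074e-04  2.86937879e-01 -9.57949182e-01 -1.46243733e-01]
 [ 0.00000000e+00  0.00000000e+00  0.00000000e+00  1.00000000e+00]]
```

View pics/w1.png

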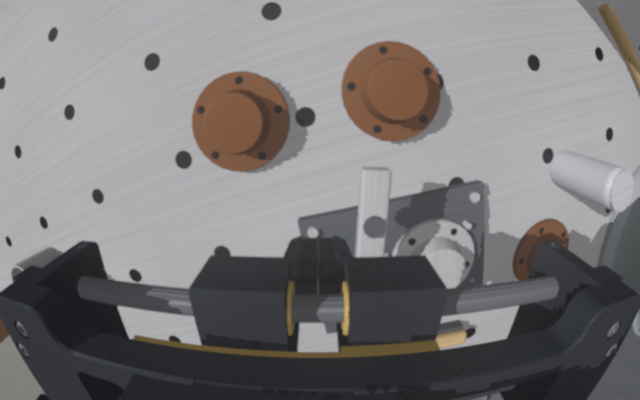

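View pics/t1.png

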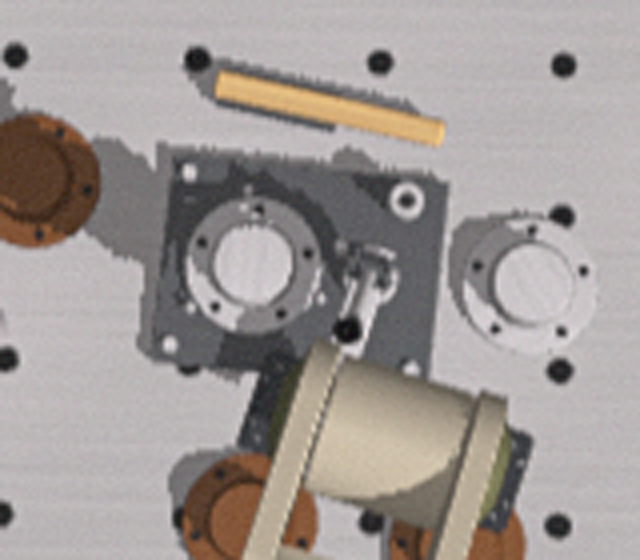

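```bash
cat >> h.py <<'E'
from scipy.spatial.transform import Rotation as Ro
def wonz(im,uv,z):
    f=200/np.tan(np.radians(im["vfov"])/2); s=im["s"]
    x,y=uv[0]-im["cx"],uv[1]-im["cy"]; r=np.hypot(x,y); t=r/f
    d=np.array([np.sin(t)*x/r,-np.sin(t)*y/r,-np.cos(t)])
    M=np.array(im["tool_from_camera"]); q=s["ee_rot"]; R=Ro.from_quat([q[1],q[2],q[3],q[0]]).as_matrix()
    o=R@M[:3,3]+s["position"]; d=R@M[:3,:3]@d
    return o+d*(z-o[2])/d[2]
E
python3 - <<'E'
from h import *
im=pickle.load(open("w1.pkl","rb"))
post=np.array([.577,.0035])
for uv in [(362,170),(389,170),(356,252),(386,252)]:
    p=wonz(im,uv,.086)[:2]; d=p-post; print(p,np.hypot(*d))
print("boss",wonz(im,(448,262),.05))
E
```

```text
[0.43472533 0.03584536] 0.14590511774905257
[0.44129725 0.05799013] 0.14623409302031914
[0.50648342 0.01165129] 0.07098613679830088
[0.51540844 0.03825717] 0.07072186330209679
boss [0.57314986 0.10824832 0.05      ]
```

```bash
python3 -m inch '[{"dx":0,"dy":-0.09,"dz":0.6,"yaw":0},{"dx":0,"dy":0,"dz":0.6,"yaw":0},{"dx":0,"dy":0,"dz":0.26,"yaw":0},{"dx":0,"dy":0,"dz":0,"yaw":0}]'
```

```text
t: 3.0
position: [0.4429, -0.0026, 0.0776]
ee_rot: [0.009, 0.803, 0.596, 0.009]
ft_force: [0.5, -0.1, 0.2]
grip_width: 0.004
```

```bash
python3 -m inch '[{"dx":0.1,"dy":0,"dz":0.09,"yaw":0},{"dx":0.1,"dy":-0.04,"dz":0,"yaw":0},{"dx":0.227,"dy":-0.037,"dz":0,"yaw":0.178},{"dx":0.227,"dy":-0.037,"dz":0,"yaw":0.178},{"dx":0,"dy":0,"dz":0,"yaw":0}]'; cat > w.py <<'E'
from h import *
from plant import manip
s=manip.state(); q=s["ee_rot"]; R=Ro.from_quat([q[1],q[2],q[3],q[0]]).as_matrix()
post=np.array([.577,.0035,0]); d=R.T@((post-s["position"])*[1,1,0]); print("post in tool mm",d[:2]*1e3,"xang",np.arctan2(R[1,0],R[0,0]),"goal -.088; tilt",R[2],"F",s["ft_force"],s["position"])
E
python3 w.py
```

```text
t: 3.5
position: [0.4552, 0.0535, 0.0762]
ee_rot: [0.011, 0.879, 0.476, 0.015]
ft_force: [-0.4, -0.1, 0.6]
grip_width: 0.006
post in tool mm [ 24.76706399 129.24919757] xang 0.9919686292174664 goal -.088; tilt [ 0.01541169  0.03262377 -0.99934887] F [-0.42323225 -0.06236471  0.62497586] [0.45518659 0.05351426 0.07617028]
```

```bash
python3 -m inch '[{"dx":0.22,"dy":-0.02,"dz":0.03,"yaw":0.178},{"dx":0.22,"dy":-0.02,"dz":0.03,"yaw":0.178},{"dx":0,"dy":0,"dz":0,"yaw":0}]'; python3 w.py; python3 - <<'E'
from plant import manip
import cv2,pickle
s=manip.state()
im=manip.get_image("wrist"); im["s"]=s
pickle.dump(im,open("w2.pkl","wb")); cv2.imwrite("pics/w2.png",im["pixels"][...,::-1])
im=manip.get_image("scene");pickle.dump(im,open("s2.pkl","wb"));cv2.imwrite("pics/s2.png",cv2.resize(im["pixels"][130:270,250:410,::-1],None,fx=4,fy=4,interpolation=cv2.INTER_CUBIC))
E
```

```text
t: 3.8
position: [0.4747, 0.0844, 0.0748]
ee_rot: [0.01, 0.936, 0.351, 0.018]
ft_force: [-0.3, 0.4, 0.2]
grip_width: 0.004
post in tool mm [ 23.71897416 128.17929565] xang 0.7188439099229279 goal -.088; tilt [ 0.02599007  0.03074623 -0.99918926] F [-0.27063636  0.38965153  0.21318077] [0.47468339 0.08439894 0.07484305]
```

View pics/w2.png

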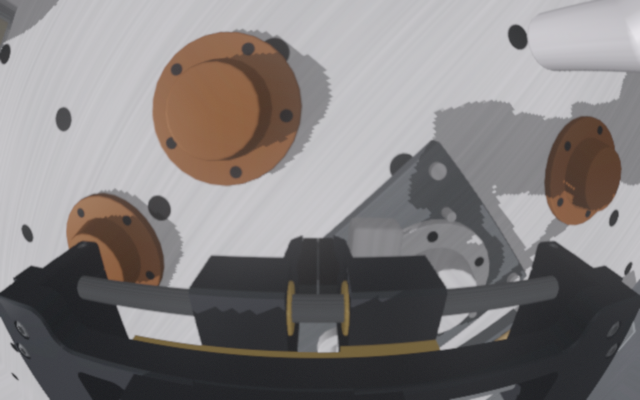

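View pics/s2.png

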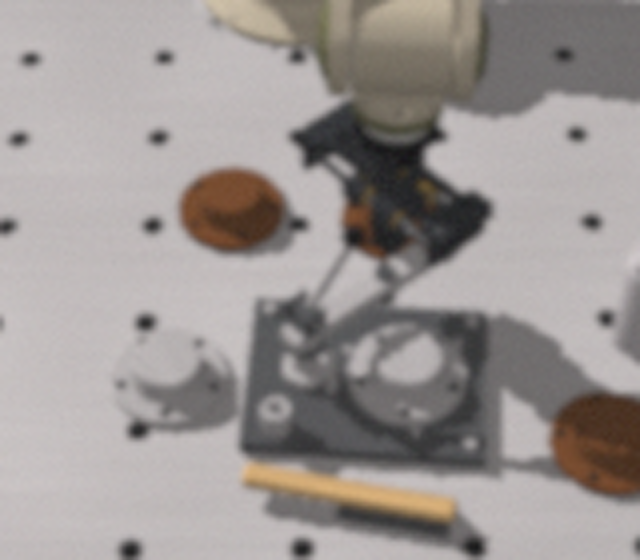

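```bash
python3 -m inch '[{"dx":0.22,"dy":-0.03,"dz":0.03,"yaw":0.178},{"dx":0.22,"dy":-0.03,"dz":0.03,"yaw":0.178},{"dx":0.22,"dy":-0.03,"dz":0.03,"yaw":0.178},{"dx":0,"dy":0,"dz":0,"yaw":0}]'; python3 w.py
```

```text
t: 4.3
position: [0.5126, 0.1157, 0.0702]
ee_rot: [0.006, 0.988, 0.152, 0.018]
ft_force: [-0.6, -0.6, -0.8]
grip_width: 0.008
post in tool mm [ 27.59882418 126.35254947] xang 0.30599191625936667 goal -.088; tilt [ 0.03307768  0.01808098 -0.99928922] F [-0.5689645  -0.58213131 -0.75324168] [0.51259523 0.11570038 0.07015102]
```

```bash
python3 -m inch '[{"dx":0.22,"dy":-0.05,"dz":0,"yaw":0.178},{"dx":0.22,"dy":-0.05,"dz":0,"yaw":0.178},{"dx":0.1,"dy":-0.02,"dz":0,"yaw":0.09},{"dx":0,"dy":0,"dz":0,"yaw":0}]'; python3 w.py
```

```text
t: 4.7
position: [0.5494, 0.13, 0.0715]
ee_rot: [0.004, 1.0, -0.014, 0.015]
ft_force: [-0.3, 0.5, -0.4]
grip_width: 0.006
post in tool mm [ 31.24563504 125.68399519] xang -0.02863374107406471 goal -.088; tilt [ 0.03095419  0.00759739 -0.99949193] F [-0.34803998  0.51160819 -0.41977444] [0.54935083 0.13003844 0.07151007]
```

Now push in small steps to the stop, watching the force.

```bash
python3 -m inch '[{"dx":0.06,"dy":0,"dz":0,"yaw":0.04},{"dx":0.06,"dy":0,"dz":0,"yaw":0.04},{"dx":0.05,"dy":0,"dz":0,"yaw":0}]'; python3 w.py;  python3 -m inch '[{"dx":0.05,"dy":0,"dz":0,"yaw":0},{"dx":0.05,"dy":0,"dz":0,"yaw":0}]'; python3 w.py; python3 - <<'E'
from plant import manip
import cv2,pickle
im=manip.get_image("scene");pickle.dump(im,open("s3.pkl","wb"));cv2.imwrite("pics/s3.png",cv2.resize(im["pixels"][130:270,250:410,::-1],None,fx=4,fy=4,interpolation=cv2.INTER_CUBIC))
E
```

```text
t: 5.0
position: [0.5595, 0.1281, 0.0718]
ee_rot: [0.003, 0.999, -0.043, 0.012]
ft_force: [-17.8, 5.8, 10.6]
grip_width: 0.008
post in tool mm [ 28.07824048 122.68244187] xang -0.08546433178363198 goal -.088; tilt [ 0.02407983  0.00564502 -0.9996941 ] F [-17.75293639   5.84874703  10.62241399] [0.55948883 0.12813789 0.07178308]
t: 5.2
position: [0.5594, 0.1283, 0.0719]
ee_rot: [0.003, 0.999, -0.041, 0.002]
ft_force: [-22.4, 1.0, 15.4]
grip_width: 0.006
post in tool mm [ 27.65318899 122.91134411] xang -0.08128157412548706 goal -.088; tilt [ 0.00385457  0.00635481 -0.99997238] F [-22.37988932   0.99496146  15.39153214] [0.55941759 0.12825393 0.07190526]
```

View pics/s3.png

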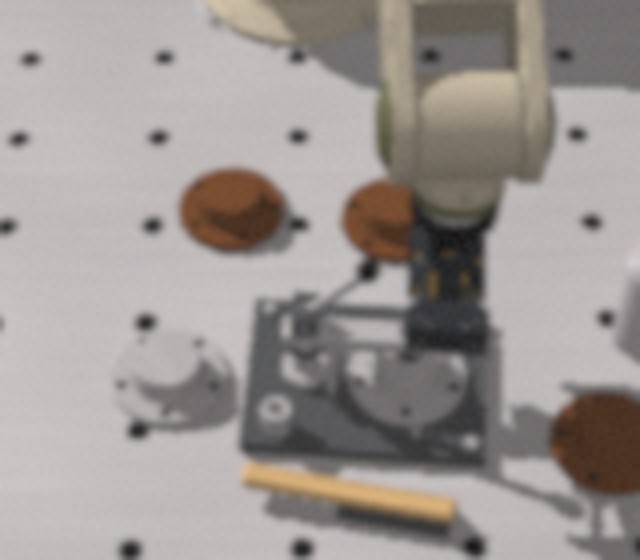

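```bash
python3 -m inch '[{"dx":-0.15,"dy":-0.05,"dz":0,"yaw":0},{"dx":-0.15,"dy":-0.1,"dz":0,"yaw":0},{"dx":-0.1,"dy":-0.1,"dz":-0.5,"yaw":0},{"dx":0,"dy":-0.3,"dz":-0.55,"yaw":0},{"dx":0,"dy":-0.3,"dz":-0.5,"yaw":0},{"dx":0,"dy":-0.3,"dz":-0.3,"yaw":0},{"dx":0,"dy":0,"dz":0,"yaw":0}]'; python3 w.py; python3 - <<'E'
from plant import manip
import cv2,pickle
s=manip.state()
im=manip.get_image("wrist"); im["s"]=s
pickle.dump(im,open("w4.pkl","wb")); cv2.imwrite("pics/w4.png",im["pixels"][...,::-1])
im=manip.get_image("scene");pickle.dump(im,open("s4.pkl","wb"));cv2.imwrite("pics/s4.png",cv2.resize(im["pixels"][150:250,270:390,::-1],None,fx=6,fy=6,interpolation=cv2.INTER_CUBIC))
im=manip.get_image("top");pickle.dump(im,open("t4.pkl","wb"));cv2.imwrite("pics/t4.png",cv2.resize(im["pixels"][150:240,268:358,::-1],None,fx=6.5,fy=6.5,interpolation=cv2.INTER_CUBIC))
E
```

```text
t: 5.95
position: [0.5317, 0.2267, 0.2252]
ee_rot: [0.003, 0.999, -0.037, 0.002]
ft_force: [1.0, -0.5, -0.5]
grip_width: 0.006
post in tool mm [ 61.77656832 219.21018581] xang -0.0746417465749144 goal -.088; tilt [ 0.00371364  0.0058191  -0.99997617] F [ 1.02690655 -0.50998242 -0.5025107 ] [0.53174244 0.22671171 0.22524466]
```

View pics/w4.png

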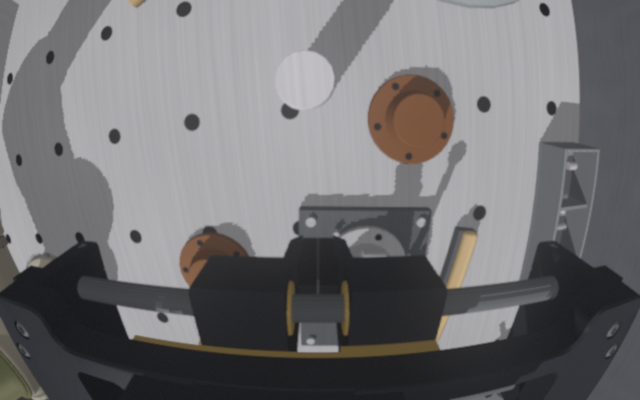

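View pics/s4.png

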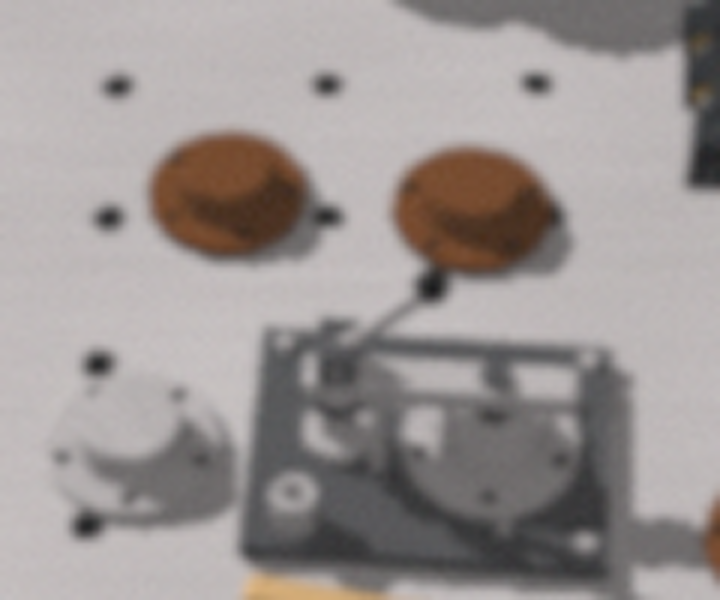

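View pics/t4.png

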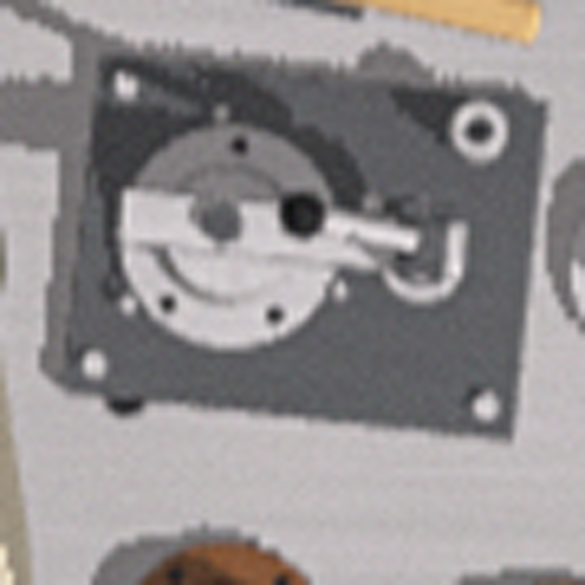

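```bash
python3 - <<'E'
from h import *
im=pickle.load(open("t4.pkl","rb")); sc=pickle.load(open("s4.pkl","rb"))
px=lambda u,v:(268+u/6.5-.4,150+v/6.5-.4)
e=onz(im,px(124,219),.086)[:2]; post=np.array([.577,.0035])
d=e-post; print("end",e,np.hypot(*d),"phi",np.arctan2(d[1],d[0]),"expected 1.483 at stop")
# knob triangulate
us=(270+432/6-.4,150+286/6-.4); ut=px(303,214)
o1,d1=ray(im,ut); o2,d2=ray(sc,us)
A=np.c_[d1,-d2]; t=np.linalg.lstsq(A,o2-o1,rcond=None)[0]; a=o1+t[0]*d1; b=o2+t[1]*d2
k=(a+b)/2; print(a,b); dk=k-[*post,.104]; print("knob r",np.hypot(*dk[:2]),"z",dk[2],"phi",np.arctan2(dk[1],dk[0]),"elev",np.arctan2(dk[2],np.hypot(*dk[:2])))
for l in (0,.05,.1):
  el=.96-l; p=[post[0]+.088*.085*np.cos(el),post[1]+.996*.085*np.cos(el),.104+.085*np.sin(el)]; print(l,proj(im,p),ut,proj(sc,p),us)
E
```

```text
end [0.5855141  0.14624595] 0.14299963872133375 phi 1.5112217671679122 expected 1.483 at stop
[0.58097311 0.05844358 0.17070442] [0.58092829 0.05693478 0.17065004]
knob r 0.05433300725962271 z 0.06667722698360055 phi 1.4980193995518924 elev 0.8870562360100619
0 [316.38056434 182.3556254 ] (314.21538461538466, 182.5230769230769) [340.20388866 196.80832684] (341.6, 197.26666666666665)
0.05 [315.23851593 182.31835407] (314.21538461538466, 182.5230769230769) [341.18057551 197.3352494 ] (341.6, 197.26666666666665)
0.1 [314.14661227 182.29186746] (314.21538461538466, 182.5230769230769) [342.11515595 197.8894922 ] (341.6, 197.26666666666665)
```

```bash
python3 -m inch '[{"dx":0.195,"dy":0.51,"dz":0,"yaw":0},{"dx":0.195,"dy":0.51,"dz":0,"yaw":0},{"dx":0.195,"dy":0.51,"dz":0,"yaw":0},{"dx":0.195,"dy":0.5,"dz":0,"yaw":0},{"dx":0,"dy":0,"dz":0,"yaw":0}]'; python3 w.py
```

```text
t: 6.6
position: [0.5781, 0.047, 0.2123]
ee_rot: [0.005, 0.999, -0.039, -0.01]
ft_force: [-0.4, -0.5, -0.7]
grip_width: 0.006
post in tool mm [ 2.29736638 43.44890793] xang -0.07833850456645618 goal -.088; tilt [-0.02033232  0.01088376 -0.99973403] F [-0.44501038 -0.52924452 -0.71879858] [0.57810961 0.04699754 0.21229963]
```

```bash
python3 -m inch '[{"dx":0.03,"dy":-0.17,"dz":0,"yaw":0},{"dx":0,"dy":0,"dz":0.28,"yaw":0},{"dx":0,"dy":0,"dz":0,"yaw":0}]'; python3 w.py; python3 - <<'E'
from plant import manip
import cv2,pickle
im=manip.get_image("scene");cv2.imwrite("pics/s5.png",cv2.resize(im["pixels"][150:250,270:390,::-1],None,fx=6,fy=6,interpolation=cv2.INTER_CUBIC))
E
```

```text
t: 6.9
position: [0.5796, 0.0613, 0.1859]
ee_rot: [0.005, 0.999, -0.041, -0.013]
ft_force: [-0.9, 0.5, 0.6]
grip_width: 0.007
post in tool mm [ 2.0810718  57.78399071] xang -0.08130814459601222 goal -.088; tilt [-0.0265975   0.0101448  -0.99959475] F [-0.86907344  0.49450919  0.61075751] [0.5796184  0.06126458 0.18586114]
```

View pics/s5.png

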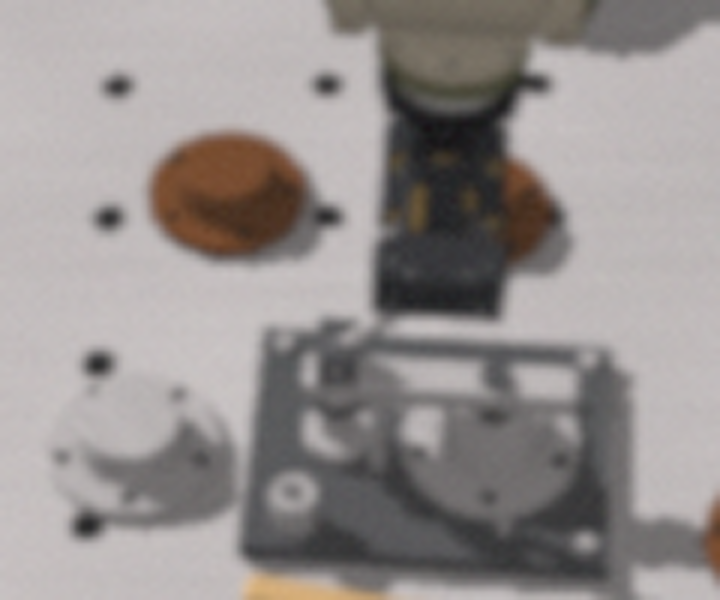

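```bash
python3 -m inch '[{"dx":0,"dy":0,"dz":0.06,"yaw":0},{"dx":0,"dy":-0.08,"dz":0.08,"yaw":0},{"dx":0,"dy":-0.07,"dz":0.085,"yaw":0},{"dx":0,"dy":-0.06,"dz":0.085,"yaw":0}]'; python3 w.py
```

```text
t: 7.35
position: [0.5824, 0.082, 0.1654]
ee_rot: [0.004, 0.999, -0.039, -0.008]
ft_force: [-0.5, 2.3, 5.2]
grip_width: 0.002
post in tool mm [ 0.7781087  78.71801389] xang -0.07831108037066696 goal -.088; tilt [-0.01617337  0.00850025 -0.99983307] F [-0.53810399  2.30118835  5.21356954] [0.58238258 0.08204037 0.16536751]
```

```bash
python3 -m inch '[{"dx":0,"dy":0.03,"dz":0.1,"yaw":0},{"dx":0,"dy":0,"dz":0.1,"yaw":0},{"dx":0,"dy":0,"dz":0.1,"yaw":0}]'; python3 w.py
```

```text
t: 7.65
position: [0.5839, 0.0892, 0.1457]
ee_rot: [-0.003, 0.999, -0.037, -0.002]
ft_force: [-0.2, 4.1, 4.6]
grip_width: 0.007
post in tool mm [-0.60277584 86.02444454] xang -0.07349227627820773 goal -.088; tilt [-0.0046199  -0.00578992 -0.99997257] F [-0.18819489  4.06005827  4.63893438] [0.5839177  0.0892494  0.14566665]
```

```bash
python3 -m inch '[{"dx":0,"dy":0,"dz":-0.12,"yaw":0},{"dx":0,"dy":0.12,"dz":0,"yaw":0},{"dx":0,"dy":0,"dz":0,"yaw":0}]'; python3 w.py; python3 - <<'E'
from plant import manip
import cv2,pickle
im=manip.get_image("scene");pickle.dump(im,open("s6.pkl","wb"));cv2.imwrite("pics/s6.png",cv2.resize(im["pixels"][150:250,270:390,::-1],None,fx=6,fy=6,interpolation=cv2.INTER_CUBIC))
E
```

```text
t: 7.95
position: [0.5829, 0.0804, 0.1556]
ee_rot: [-0.003, 0.999, -0.036, -0.003]
ft_force: [-1.1, -1.4, -0.5]
grip_width: 0.009
post in tool mm [-0.34076811 77.08275517] xang -0.07165992158760703 goal -.088; tilt [-0.00549415 -0.00543874 -0.99997012] F [-1.07033031 -1.39354225 -0.49103322] [0.582859   0.08036165 0.15558933]
```

View pics/s6.png

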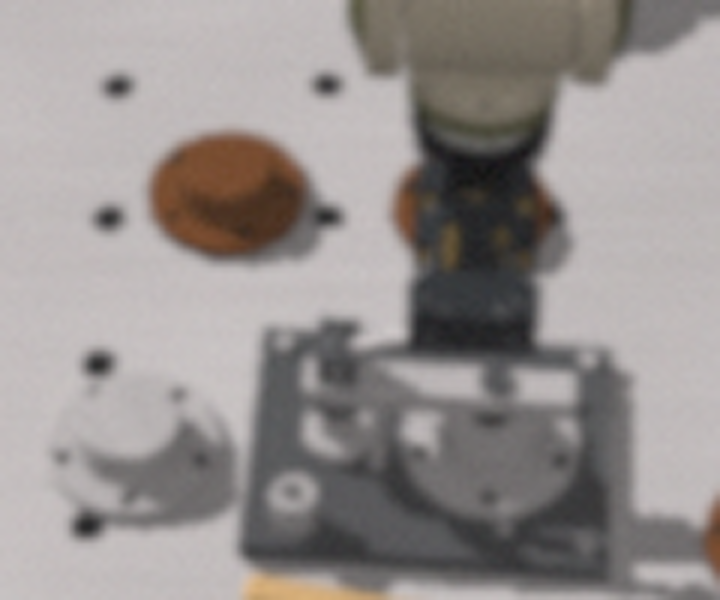

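```bash
python3 -m inch '[{"dx":0,"dy":0,"dz":0.12,"yaw":0},{"dx":0,"dy":-0.02,"dz":0.1,"yaw":0},{"dx":0,"dy":-0.01,"dz":0.1,"yaw":0}]'; python3 w.py;python3 -m inch '[{"dx":0,"dy":-0.01,"dz":0.1,"yaw":0},{"dx":0,"dy":0,"dz":0.1,"yaw":0}]';python3 w.py
```

```text
t: 8.3
position: [0.5838, 0.0837, 0.1299]
ee_rot: [-0.004, 0.999, -0.036, -0.001]
ft_force: [1.3, 2.9, 3.7]
grip_width: 0.008
post in tool mm [-0.96751359 80.45511161] xang -0.07276212209799172 goal -.088; tilt [-0.00156107 -0.00739759 -0.99997142] F [1.31320213 2.88669938 3.66062167] [0.58381403 0.08367408 0.12991171]
t: 8.5
position: [0.5842, 0.0855, 0.1131]
ee_rot: [-0.004, 0.999, -0.036, -0.0]
ft_force: [-8.1, 5.0, 52.4]
grip_width: 0.006
post in tool mm [-1.2669428  82.32208955] xang -0.0723873547431892 goal -.088; tilt [-3.27991015e-04 -8.59093023e-03 -9.99963043e-01] F [-8.11053577  4.96078778 52.41824835] [0.58421772 0.0855179  0.11309282]
```

```bash
python3 -m inch '[{"dx":0,"dy":0,"dz":-0.02,"yaw":0},{"dx":0,"dy":0,"dz":-0.3,"yaw":0},{"dx":0,"dy":0,"dz":-0.5,"yaw":0},{"dx":0,"dy":-0.3,"dz":-0.5,"yaw":0},{"dx":-0.3,"dy":-0.4,"dz":0,"yaw":0},{"dx":-0.3,"dy":-0.5,"dz":0,"yaw":0},{"dx":-0.3,"dy":-0.5,"dz":0,"yaw":0},{"dx":-0.3,"dy":-0.5,"dz":0,"yaw":0},{"dx":0,"dy":0,"dz":0,"yaw":0}]'; python3 w.py; python3 - <<'E'
from plant import manip
import cv2,pickle
im=manip.get_image("scene");pickle.dump(im,open("s7.pkl","wb"));cv2.imwrite("pics/s7.png",cv2.resize(im["pixels"][150:250,270:390,::-1],None,fx=6,fy=6,interpolation=cv2.INTER_CUBIC))
im=manip.get_image("top");pickle.dump(im,open("t7.pkl","wb"));cv2.imwrite("pics/t7.png",cv2.resize(im["pixels"][150:240,268:358,::-1],None,fx=6.5,fy=6.5,interpolation=cv2.INTER_CUBIC))
E
```

```text
t: 9.4
position: [0.4982, 0.2695, 0.2165]
ee_rot: [-0.0, 0.999, -0.039, -0.005]
ft_force: [-0.3, -1.2, 0.1]
grip_width: 0.007
post in tool mm [ 99.14295163 259.08465906] xang -0.07729892511098216 goal -.088; tilt [-9.83413346e-03 -5.25743953e-04 -9.99951506e-01] F [-0.26773171 -1.15535682  0.11041005] [0.49815539 0.26946794 0.21646586]
```

View pics/s7.png

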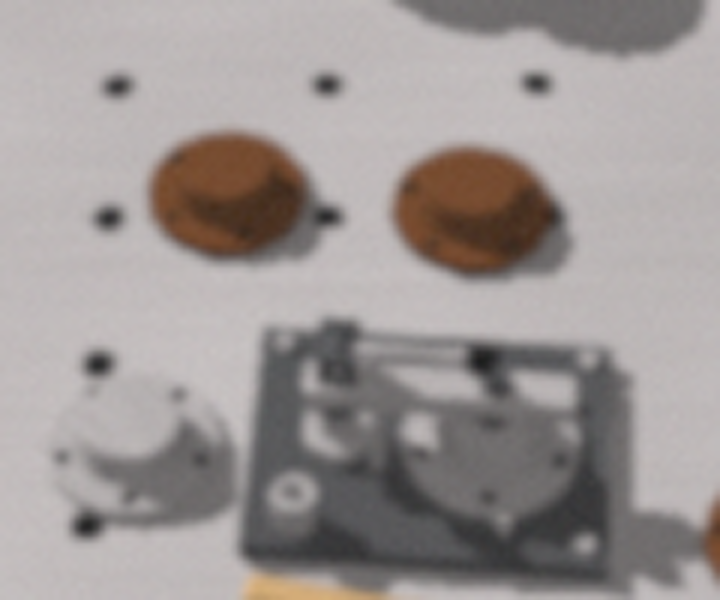

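View pics/t7.png

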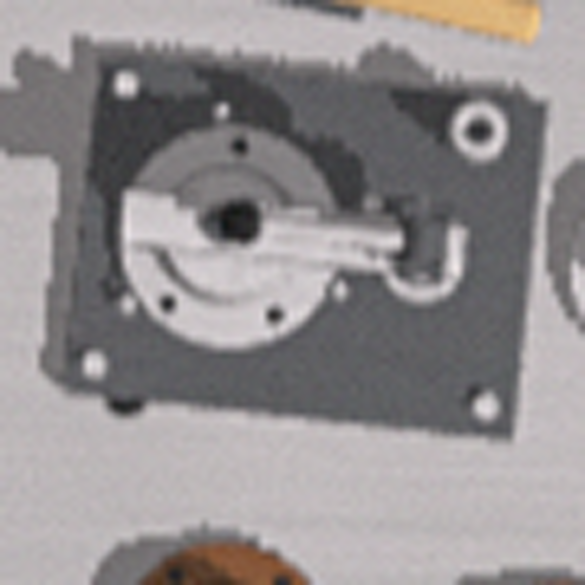

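```bash
python3 - <<'E'
from h import *
im=pickle.load(open("t7.pkl","rb")); sc=pickle.load(open("s7.pkl","rb"))
px=lambda u,v:(268+u/6.5-.4,150+v/6.5-.4); post=np.array([.577,.0035])
us=(270+485/6-.4,150+360/6-.4); ut=px(237,222)
o1,d1=ray(im,ut); o2,d2=ray(sc,us)
t=np.linalg.lstsq(np.c_[d1,-d2],o2-o1,rcond=None)[0]; k=(o1+t[0]*d1+o2+t[1]*d2)/2
dk=k-[*post,.104]; print(k,"r",np.hypot(*dk[:2]),"phi",np.arctan2(dk[1],dk[0]),"elev",np.arctan2(dk[2],np.hypot(*dk[:2])))
e=onz(im,px(122,221),.078)[:2]-post; print("end phi",np.arctan2(e[1],e[0]))
for el in (0,.1,.2): 
  p=[post[0]+.088*.085*np.cos(el),post[1]+.996*.085*np.cos(el),.104+.085*np.sin(el)]; print(el,proj(im,p),ut,proj(sc,p),us)
E
```

```text
[0.58334217 0.09091623 0.10398942] r 0.08764599335870754 phi 1.4983718485955415 elev -0.00012070814606625663
end phi 1.513179182681827
0 [305.1770391  183.41320013] (304.0615384615385, 183.75384615384615) [349.85019308 209.85681946] (350.43333333333334, 209.6)
0.1 [305.18011606 183.14841598] (304.0615384615385, 183.75384615384615) [349.84241516 208.38763414] (350.43333333333334, 209.6)
0.2 [305.46272805 182.91354292] (304.0615384615385, 183.75384615384615) [349.59337609 206.90475026] (350.43333333333334, 209.6)
```

```bash
python3 -c "
from plant import manip
print(manip.hand_in())"
```

```text
the job is handed in; nothing more can be done
None
```

I pushed the strap round to its stop with the closed fingers, then pressed the cam lever fully down, retracted the arm and handed the job in at about 9.5 s. No verdict was reported.

- **Strap:** it stopped against 22 N of resistance. The camera estimate puts it within about 0.03 rad of the stop, and the knob's bearing did not change when the lever went down.
- **Lever:** the knob's position from two cameras puts the arm level, to within the camera calibration. The lever met its end at about 52 N on the fingertips, above the 40 N limit stated for the arm and gripper body. I took that limit not to cover the fingers.
- **Partway correction:** the fingers drifted toward the outer edge of the knob while pressing, so I lifted them, recentred and finished the press.
- **Surroundings:** in the last pictures the flange and the things near the fixture appear unmoved, judged by eye. The robot was well clear of everything.
- **Not checked:** I could not measure the foot's force on the flange; I inferred it from the lever being fully down.

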